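Stop the drying fan and touch-test the blue canvas

TASK

First stop the drying fan: press the red button on its control box fully down and let it come back up. Then feel whether the blue canvas is dry: rest the fingertips gently on its painted face for about a second, pushing just until the foam under it gives a few millimetres, and draw back clear, leaving it where it lies. Do not grasp or lift anything, and do not touch the green button, the three wet canvases (orange, yellow, white), the tin, the bottle or the brush.

Things in the scene. Friction and masses are not known exactly. Their poses are not given: they have to be found in the camera images.
- board: plywood drying board fixed on the table, 230 x 230 x 12 mm, with four grey foam pads (70 x 70 x 20 mm, tops 32 mm above the table) centred at x = +-50, y = +-50 mm of the board; each carries one canvas. Origin at the centre of the board's underside; x and y parallel to its sides.
- canvas_blue: miniature stretched canvas, 60 x 60 mm and 16 mm high, 70 g, loose on one of the four foam pads (any of them); cream sides, whole upper face painted blue. Origin at the centre of its underside (32 mm above the table), z up, x and y parallel to its sides. The one to touch.
- canvas_orange: miniature stretched canvas, 60 x 60 mm and 16 mm high, 70 g, loose on one of the four foam pads (any of them); cream sides, whole upper face painted orange. Origin at the centre of its underside (32 mm above the table), z up, x and y parallel to its sides. Its paint is wet: not to be touched.
- canvas_yellow: miniature stretched canvas, 60 x 60 mm and 16 mm high, 70 g, loose on one of the four foam pads (any of them); cream sides, whole upper face painted yellow. Origin at the centre of its underside (32 mm above the table), z up, x and y parallel to its sides. Its paint is wet: not to be touched.
- canvas_white: miniature stretched canvas, 60 x 60 mm and 16 mm high, 70 g, loose on one of the four foam pads (any of them); cream sides, whole upper face painted white. Origin at the centre of its underside (32 mm above the table), z up, x and y parallel to its sides. Its paint is wet: not to be touched.
- blue_face (a point): centre of the blue canvas's painted upper face, 48 mm above the table. The foam pad under it gives way straight down: it starts at about 1 to 1.5 N of push and sinks about 1 mm for each further 0.5 N, until it is hard after 10 mm (about 6 N)
- control_box: grey control box of the drying fan with a white top, fixed on the table, 100 (x) x 160 (y) x 45 mm high; it carries a red and a green button at y = +40 and -40 mm of its frame, in either order. Origin at the centre of its underside.
- stop_button (a joint): red (stop) button on the control box: cap 32 mm across, its top 63 mm above the table when not pressed, in a black round housing 48 mm across and 12 mm high. Travel 6 mm straight down, starting to move at about 1.5 N and fully down at 5 N; springs back. Value: how far it is pressed, m, 0 up, 0.006 fully down
- stop_button_top (a point): centre of the red button's top; it moves with the button
- start_button (a joint): green (start) button on the control box: cap 32 mm across, its top 63 mm above the table when not pressed, in a black round housing 48 mm across and 12 mm high. Travel 6 mm straight down, starting to move at about 1.5 N and fully down at 5 N; springs back. Not to be touched. Value in m, 0 up
- start_button_top (a point): centre of the green button's top
- start_button_base: housing of the green button, carrying its cap; origin at the centre of its underside, 45 mm above the table. Not to be touched.
- tin: open steel tin, 76 mm across, 110 mm high, loose; bystander. Origin at the centre of its underside
- paint_bottle: blue paint bottle with a white cap, 60 mm across, 140 mm high, loose; bystander. Origin at the centre of its underside
- brush: paint brush with a wooden handle and grey bristles lying on the table, about 200 mm long (along its own x, bristles to +x), 42 mm wide, 20 mm high, loose; bystander. Origin under its middle

How it is judged:
By the outcome, as a careful person would: the job done as asked, in the order asked, and still so for the second after the job is handed in, with the robot touching nothing.
It also fails if it takes over 48 s, if anything falls off the work surface, if the arm or the gripper's body presses on something with over 40 N, if the wrist force passes 120 N, or if a joint passes its speed limit or range.

ROBOT

A 7-joint arm with a two-finger parallel gripper is mounted at the origin on the work surface. World frame = base frame: x ahead of the robot, y to its left, z up, the work surface at z = 0. Lengths are in m, angles in rad, forces in N, time in s.
With the tool pointing down it reaches from about 0.35 to 0.775 m from the base axis. Payload 3.1 kg.
Tool frame: the origin (TCP) lies on the mounting face of the last link; the fingertips stand 173 mm ahead of it and the grasp point (between the pads) lies 155 mm ahead of it; z points along the fingers, y is the direction in which the jaws open and shut (so a half turn about z gives the same grasp; the last joint's range is limited). The gripper opens to 85 mm and grips with 20 to 120 N. Pads are 22 mm wide; open, the fingers measure 114 mm over their backs; the gripper's body (76 mm by 85 mm) begins 54 mm behind the grasp point. The pads swing forward as they close: fully open they stand 13 mm farther back than shut.
Start: joints at [1.153, 0.311, 0.014, 1.512, -0.004, 1.319, -0.027], TCP at [0.202, -0.512, 0.405] pointing down, gripper open.
Joint ranges: [-2.7, 2.7], [-0.3, 1.91], [-1.27, 1.3], [0.12, 2.57], [-1.44, 4.58], [0.2, 2.03], [-3.05, 3.05]. Speed limits (rad/s): [2.79, 2.79, 3.14, 3.14, 3.14, 3.14, 3.14].

INTERFACE

Orientations are given as a unit quaternion [w, x, y, z].
In Python, from bench import * gives the robot as it stands.
- The arm moves only by the tool send_rows, never from a script. Its argument "moves" is a list of rows, each an object with "delta_pos": the shift along the tool's x, y, z in m, a list of three; "yaw": the turn about the tool's z in degrees. A call has exactly 10 rows; each row is the pose to reach, as a shift and turn from the pose commanded when the call began, along the tool's axes at that moment; what a row does not reach only later rows make up. A row lasts 1/10 s, in which the tool goes at most 50 mm and 8.59 degrees, less where a joint would pass 70% of its speed; a pose out of reach is approached as far as the arm can. A call with a gripper value outside its range is refused whole. "hand" is the opening, from 0 (shut) to 1 (fully open), set as the call begins (left out, the last holds). The fingers move at their own pace and stop on an object; "force" is the grip in N (left out, the last holds). Time passes only in rows, so rows that repeat a pose let the fingers close, or fill a call up. It gives the time, the measured TCP pose, the force and the opening at its end, in the units of the state.
- state(): the state, without advancing time (a new reading comes with each control period).
- get_image(name): name is "scene" or "top" or "wrist"; returns a dict with "pixels" (420x560x3 uint8, red, green, blue), "vertical_fov" (degrees; the focal length in pixels is half the picture's height over the tangent of half this angle, whatever the lens; pixels are square), "cx", "cy" (the principal point, pixels), "D" ([k1, k2, p1, p2, k3] as OpenCV has them; the pictures are not rectified), "pose" (4x4, takes a point from camera to world coordinates). Camera axes: x right, y down, z forward; pixel columns grow to the right and rows downward; lengths in m; the calibration is good to about 2 mm. A picture is of the moment at which its call begins. There is no depth.
- hand_in(): hands the job in, once; it reports no verdict.
The state is a dict: "time": time; "joints": joint angles; "joint_vel": joint speeds; "effort": joint torques, N m; "tool_pos": TCP position; "ee_rot": TCP orientation; "wrist_force": force on the tool from outside, world axes, zero at the start; "torque": the same for the moment, N m; "grip_width": finger opening in m.
Only numpy, scipy, OpenCV 4.12 (cv2) and the standard library are available. Lean on these libraries where they do the work, as an engineer would, in place of code of your own. Each camera call takes 0.05 s, during which the arm holds its last target.

## Working session

There is one attempt and no reset: what is moved stays moved. The work goes in short steps, Python scripts to look and compute and a tool call to move; the robot and the scene stay as the last step left them, time stands still between calls to the robot, and variables do not carry over. Pictures are saved under pics/ and viewed, and the job is handed in when it is done.

Besides the shell and the picture viewer there is one more tool, called after "Request:" as name(argument=value, ...), one argument or row to a line, values as JSON. send_rows: Moves the arm, as the interface text tells. Its arguments: {"type":"object","properties":{"moves":{"type":"array"},"hand":{"type":"number"},"force":{"type":"number"}},"required":["moves"]}

```bash
mkdir -p pics
python3 - <<'E'
from bench import *
import cv2,pickle
d={}
for n in ["scene","top"]:
    im=get_image(n); d[n]=im
    cv2.imwrite(f"pics/{n}0.png",im["pixels"][:,:,::-1])
    print(n,im["vertical_fov"],im["cx"],im["cy"],im["D"]);print(im["pose"])
pickle.dump(d,open("d.pkl","wb"))
print(state())
E
```

```text
scene 45.682393060822164 279.324641641528 207.00678182670268 [0.03562085 0.         0.         0.         0.        ]
[[ 0.84450179  0.46093674 -0.27267938  0.95447417]
 [ 0.53553153 -0.72228272  0.43762273 -0.61958314]
 [ 0.00476479 -0.51560159 -0.85681521  1.25926513]
 [ 0.          0.          0.          1.        ]]
top 45.45415535146255 272.32490282500356 202.7116405529481 [-0.11999044  0.          0.          0.          0.        ]
[[-0.00418618 -0.99950584  0.03115383  0.5257093 ]
 [-0.99983506  0.0036329  -0.017795   -0.00208927]
 [ 0.01767302 -0.03122318 -0.99935618  1.54359286]
 [ 0.          0.          0.          1.        ]]
{'time': 0.1, 'joints': array([ 1.15327232,  0.31164987,  0.01397285,  1.51289372, -0.00442404,
        1.31922628, -0.02722142]), 'joint_vel': array([-8.69985278e-04, -1.95392730e-03, -3.67805770e-04, -6.27823431e-03,
        4.04122209e-04,  2.86879069e-04,  2.56209262e-05]), 'effort': array([ 6.18661452e-04, -3.80856514e+01,  1.46528184e-01, -2.31242698e+01,
        1.21843448e-02,  8.12009966e-03,  3.28760954e-06]), 'tool_pos': array([ 0.20180517, -0.5113274 ,  0.40372818]), 'ee_rot': array([-1.04821925e-03,  9.82389487e-01,  1.86841493e-01, -2.30090083e-04]), 'wrist_force': array([-0.26864057,  0.32458478, -0.55119704]), 'torque': array([-0.00939883, -0.02459958,  0.0026892 ]), 'grip_width': 0.0855939424869091}
```

View pics/top0.png

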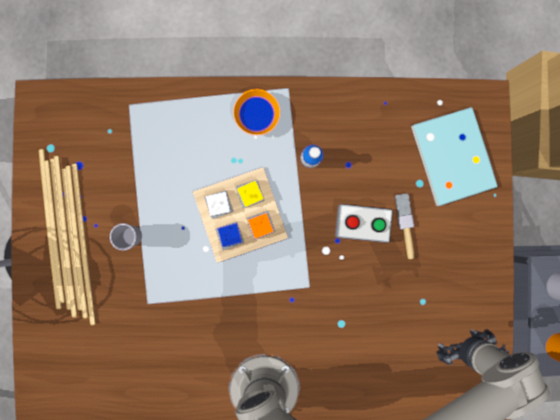

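View pics/scene0.png

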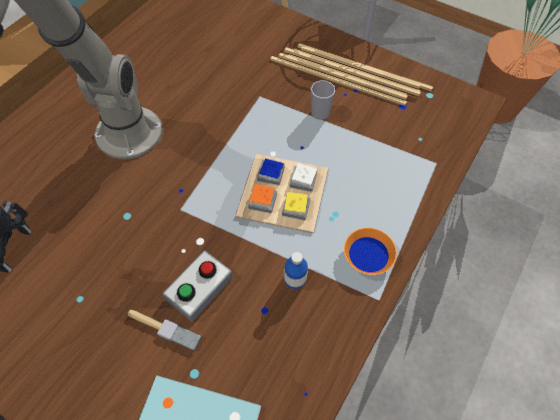

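The top view shows the blue canvas at about (230,235), orange at (260,225), white at (217,203) and yellow at (250,194). Red is at about (352,222), green at (379,225), and the bottle at (312,156). The scene view agrees. Next I'll measure from the masks.

```bash
cat > h.py <<'E'
import numpy as np,cv2
def rays(im,uv):
    f=im["pixels"].shape[0]/2/np.tan(np.radians(im["vertical_fov"]/2))
    K=np.array([[f,0,im["cx"]],[0,f,im["cy"]],[0,0,1]])
    p=cv2.undistortPoints(np.array(uv,float).reshape(-1,1,2),K,np.array(im["D"],float)).reshape(-1,2)
    T=np.array(im["pose"]); d=np.c_[p,np.ones(len(p))]@T[:3,:3].T
    return T[:3,3],d
def onplane(im,uv,z):
    o,d=rays(im,uv); return o+d*((z-o[2])/d[:,2])[:,None]
HUE={"red":((0,8),(172,180)),"green":((50,80),),"blue":((112,128),),"orange":((6,16),),"yellow":((24,34),)}
def blobs(im,c,roi):
    h=cv2.cvtColor(im["pixels"],cv2.COLOR_RGB2HSV)
    m=np.zeros(h.shape[:2],np.uint8)
    for a,b in HUE[c]: m|=cv2.inRange(h,(a,150,60),(b,255,255))
    k=np.zeros_like(m);u0,v0,u1,v1=roi;k[v0:v1,u0:u1]=1;m=m*k
    cs,_=cv2.findContours(m,cv2.RETR_EXTERNAL,cv2.CHAIN_APPROX_NONE)
    return max(cs,key=cv2.contourArea).reshape(-1,2)
E
python3 - <<'E'
import pickle
from h import *
d=pickle.load(open("d.pkl","rb"))
R={"top":{"red":(338,208,366,236),"green":(366,210,392,240),"blue":(212,218,246,250),"orange":(244,210,276,242),"yellow":(234,178,268,208)},
"scene":{"red":(190,255,222,282),"green":(170,280,200,304),"blue":(252,152,290,188),"orange":(242,180,280,214),"yellow":(278,186,314,222)}}
for n in R:
    for c,r in R[n].items():
        uv=blobs(d[n],c,r); z=.063 if c in("red","green") else .048
        P=onplane(d[n],uv,z)[:,:2].astype(np.float32)
        print(n,c,len(uv),cv2.contourArea(uv),cv2.minAreaRect(P),cv2.minEnclosingCircle(P))
    im=d[n]["pixels"].copy()
u=d["top"]["pixels"][175:275,185:400,::-1];cv2.imwrite("pics/crop1.png",cv2.resize(u,None,fx=3.7,fy=3.7,interpolation=2))
E
```

```text
top red 32 97.0 ((0.515178382396698, -0.2663649022579193), (0.03297262266278267, 0.0326668806374073), 89.57864379882812) ((0.5151726007461548, -0.26636242866516113), 0.018164804205298424)
top green 31 90.5 ((0.5057674646377563, -0.34606489539146423), (0.03368343040347099, 0.032142139971256256), 62.6479377746582) ((0.5058697462081909, -0.3453752100467682), 0.01760660484433174)
top blue 68 330.0 ((0.47709473967552185, 0.09962691366672516), (0.05688023567199707, 0.05730224400758743), 15.813399314880371) ((0.47786062955856323, 0.10006453841924667), 0.03747103363275528)
top orange 100 304.0 ((0.5046683549880981, 0.007417935878038406), (0.05962972342967987, 0.05858013406395912), 20.329803466796875) ((0.5045076012611389, 0.008304226212203503), 0.03944618999958038)
top yellow 67 359.5 ((0.6005184054374695, 0.038016077131032944), (0.05949113145470619, 0.05936629697680473), 23.822893142700195) ((0.6001916527748108, 0.0380212627351284), 0.03931286185979843)
scene red 35 114.5 ((0.5140452980995178, -0.2660168409347534), (0.031106125563383102, 0.034653499722480774), 37.069862365722656) ((0.5128169059753418, -0.26619306206703186), 0.018099864944815636)
scene green 33 102.5 ((0.5046826004981995, -0.34673210978507996), (0.028574395924806595, 0.030915454030036926), 61.79258728027344) ((0.5058220028877258, -0.3461897373199463), 0.016637984663248062)
scene blue 63 274.5 ((0.4757319390773773, 0.09992192685604095), (0.0581580214202404, 0.05659709870815277), 15.42963981628418) ((0.4744674563407898, 0.09953080117702484), 0.0387599840760231)
scene orange 69 328.5 ((0.5029424428939819, 0.008641302585601807), (0.05981304496526718, 0.059700705111026764), 19.392833709716797) ((0.5030871033668518, 0.0093696229159832), 0.040013715624809265)
scene yellow 70 317.0 ((0.5987167358398438, 0.03863004595041275), (0.0584598183631897, 0.05773230269551277), 24.255708694458008) ((0.5987607836723328, 0.03840671107172966), 0.03851448372006416)
```

View pics/crop1.png

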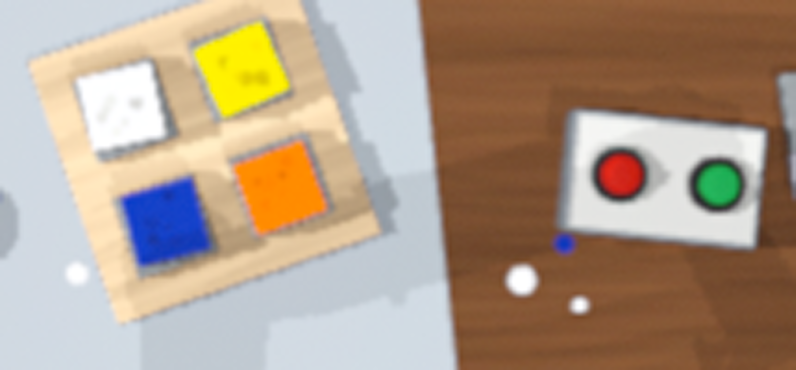

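```bash
cat > go.py <<'E'
import sys,numpy as np
from bench import *
from scipy.spatial.transform import Rotation as R
s=state();q=s["ee_rot"];Rm=R.from_quat([q[1],q[2],q[3],q[0]])
t=np.array([float(a) for a in sys.argv[1:4]])
tcp=s["tool_pos"]
print("t",s["time"],"tcp",tcp.round(4),"F",s["wrist_force"].round(2),"grip",s["grip_width"],"tip",(tcp+Rm.apply([0,0,.173])).round(4))
print("tilt z",Rm.apply([0,0,1]).round(4),"delta tool",Rm.inv().apply(t-tcp-Rm.apply([0,0,.173])).round(4),"(tip to target)")
print("q",s["joints"].round(3))
E
python3 go.py 0.5145 -0.2662 0.125
```

```text
t 0.1 tcp [ 0.2018 -0.5113  0.4037] F [-0.27  0.32 -0.55] grip 0.0855939424869091 tip [ 0.2017 -0.511   0.2307]
tilt z [-8.e-04  2.e-03 -1.e+00] delta tool [ 0.3809 -0.1126  0.1059] (tip to target)
q [ 1.153  0.312  0.014  1.513 -0.004  1.319 -0.027]
```

Request:
send_rows(
  moves=[
    {"delta_pos": [0.038,-0.011,0.01],"yaw": 0},
    {"delta_pos": [0.076,-0.022,0.02],"yaw": 0},
    {"delta_pos": [0.114,-0.034,0.03],"yaw": 0},
    {"delta_pos": [0.152,-0.045,0.04],"yaw": 0},
    {"delta_pos": [0.19,-0.056,0.05],"yaw": 0},
    {"delta_pos": [0.229,-0.068,0.06],"yaw": 0},
    {"delta_pos": [0.267,-0.079,0.07],"yaw": 0},
    {"delta_pos": [0.305,-0.09,0.08],"yaw": 0},
    {"delta_pos": [0.343,-0.101,0.09],"yaw": 0},
    {"delta_pos": [0.381,-0.113,0.1],"yaw": 0},
  ],
  hand=0,
)

```text
time: 1.1
tool_pos: [0.5157, -0.2656, 0.3038]
ee_rot: [-0.0, 0.982, 0.187, -0.0]
wrist_force: [0.4, -0.7, -0.1]
grip_width: 0.0001
```

Request:
send_rows(
  moves=[
    {"delta_pos": [0,0,0],"yaw": 0},
    {"delta_pos": [0,0,0],"yaw": 0},
    {"delta_pos": [0,0,0],"yaw": 0},
    {"delta_pos": [0,0,0],"yaw": 0},
    {"delta_pos": [0,0,0],"yaw": 0},
    {"delta_pos": [0,0,0],"yaw": 0},
    {"delta_pos": [0,0,0],"yaw": 0},
    {"delta_pos": [0,0,0],"yaw": 0},
    {"delta_pos": [0,0,0],"yaw": 0},
    {"delta_pos": [0,0,0],"yaw": 0},
  ],
)

```text
time: 2.1
tool_pos: [0.5148, -0.2666, 0.3047]
ee_rot: [0.0, 0.982, 0.187, 0.0]
wrist_force: [0.9, 0.3, -0.2]
grip_width: 0.0
```

```bash
python3 go.py 0.5145 -0.2662 0.063
python3 - <<'E'
from bench import *
import cv2,pickle
d={}
for n in ["scene","wrist","top"]:
    im=get_image(n); d[n]=im; cv2.imwrite(f"pics/{n}2.png",im["pixels"][:,:,::-1])
pickle.dump(d,open("d2.pkl","wb"))
E
```

```text
t 2.1 tcp [ 0.5148 -0.2666  0.3047] F [ 0.85  0.3  -0.16] grip 3.42944613735722e-05 tip [ 0.5148 -0.2666  0.1317]
tilt z [ 0. -0. -1.] delta tool [-0.0002 -0.0005  0.0687] (tip to target)
q [ 0.57   0.45  -0.169  1.571  0.081  1.127 -0.812]
```

View pics/wrist2.png

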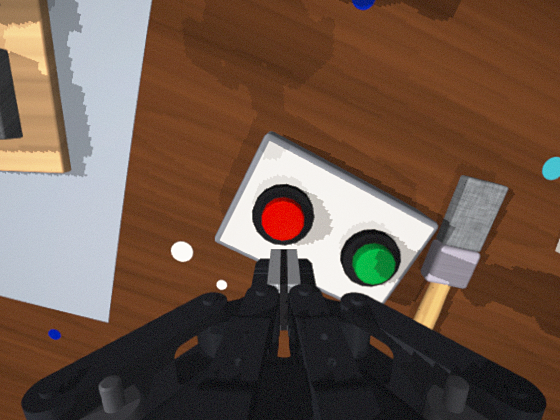

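View pics/scene2.png

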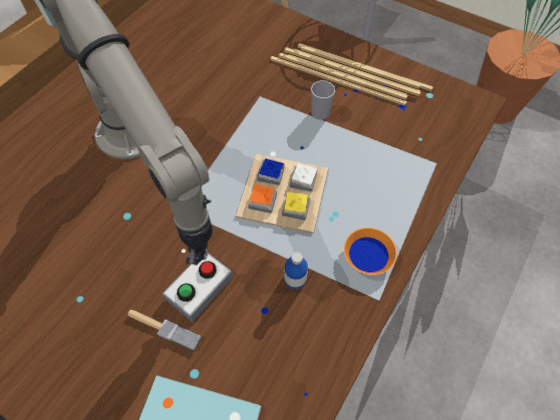

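Wrist view: red cap at (283,218), green at (373,264), closed fingertips at about (285,252) and clear of both. I'll cross-check the red position from this camera.

Run:
```python
import pickle
from h import *
d=pickle.load(open("d2.pkl","rb"));im=d["wrist"]
for c,r in {"red":(245,180,320,245),"green":(340,230,402,290)}.items():
    uv=blobs(im,c,r);P=onplane(im,uv,.063)[:,:2].astype(np.float32);print(c,cv2.boundingRect(uv),cv2.minEnclosingCircle(P))
```

```text
red (261, 197, 44, 44) ((0.5156611204147339, -0.2669406533241272), 0.017368124797940254)
green (352, 243, 44, 42) ((0.5075098276138306, -0.3466956615447998), 0.01853814162313938)
```

Request:
send_rows(
  moves=[
    {"delta_pos": [0,0,0.01],"yaw": 0},
    {"delta_pos": [0,0,0.02],"yaw": 0},
    {"delta_pos": [0,0,0.03],"yaw": 0},
    {"delta_pos": [0,0,0.04],"yaw": 0},
    {"delta_pos": [0,0,0.05],"yaw": 0},
    {"delta_pos": [0,0,0.056],"yaw": 0},
    {"delta_pos": [0,0,0.06],"yaw": 0},
    {"delta_pos": [0,0,0.063],"yaw": 0},
    {"delta_pos": [0,0,0.065],"yaw": 0},
    {"delta_pos": [0,0,0.065],"yaw": 0},
  ],
)

```text
time: 3.25
tool_pos: [0.5149, -0.2667, 0.24]
ee_rot: [0.0, 0.982, 0.187, 0.0]
wrist_force: [-1.0, 0.9, 1.2]
grip_width: -0.0
```

Request:
send_rows(
  moves=[
    {"delta_pos": [0,0,0.001],"yaw": 0},
    {"delta_pos": [0,0,0.002],"yaw": 0},
    {"delta_pos": [0,0,0.003],"yaw": 0},
    {"delta_pos": [0,0,0.004],"yaw": 0},
    {"delta_pos": [0,0,0.005],"yaw": 0},
    {"delta_pos": [0,0,0.006],"yaw": 0},
    {"delta_pos": [0,0,0.006],"yaw": 0},
    {"delta_pos": [0,0,0.006],"yaw": 0},
    {"delta_pos": [0,0,0.006],"yaw": 0},
    {"delta_pos": [0,0,0.006],"yaw": 0},
  ],
)

```text
time: 4.25
tool_pos: [0.5149, -0.2667, 0.2345]
ee_rot: [0.0, 0.982, 0.187, 0.0]
wrist_force: [-3.1, 1.1, 7.4]
grip_width: 0.0002
```

Request:
send_rows(
  moves=[
    {"delta_pos": [0,0,0.0005],"yaw": 0},
    {"delta_pos": [0,0,0.001],"yaw": 0},
    {"delta_pos": [0,0,0.0015],"yaw": 0},
    {"delta_pos": [0,0,0.002],"yaw": 0},
    {"delta_pos": [0,0,0.002],"yaw": 0},
    {"delta_pos": [0,0,0.002],"yaw": 0},
    {"delta_pos": [0,0,0.002],"yaw": 0},
    {"delta_pos": [0,0,0.002],"yaw": 0},
    {"delta_pos": [0,0,0.002],"yaw": 0},
    {"delta_pos": [0,0,0.002],"yaw": 0},
  ],
)

```text
time: 5.25
tool_pos: [0.5149, -0.2666, 0.2344]
ee_rot: [0.0, 0.982, 0.187, 0.0]
wrist_force: [-5.4, 2.6, 15.6]
grip_width: -0.0001
```

```bash
python3 go.py 0.5145 -0.2662 0.057
python3 - <<'E'
from bench import *
import cv2
for n in ["wrist"]:
    im=get_image(n); print(state()["wrist_force"]);cv2.imwrite(f"pics/{n}3.png",im["pixels"][:,:,::-1])
im=get_image("scene");print(state()["wrist_force"],state()["tool_pos"]);cv2.imwrite("pics/scene3.png",cv2.resize(im["pixels"][220:330,140:270,::-1],None,fx=5,fy=5))
E
```

```text
t 5.25 tcp [ 0.5149 -0.2666  0.2344] F [-5.39  2.6  15.65] grip -0.00014294368187401721 tip [ 0.5151 -0.2668  0.0614]
tilt z [ 7.e-04 -8.e-04 -1.e+00] delta tool [-0.0003 -0.0007  0.0044] (tip to target)
q [ 0.564  0.524 -0.162  1.647  0.098  0.977 -0.826]
[-6.68081537  1.74059087 15.76389549]
[-5.67057332  3.37946884 15.16106653] [ 0.51493194 -0.26662544  0.23435316]
```

View pics/wrist3.png

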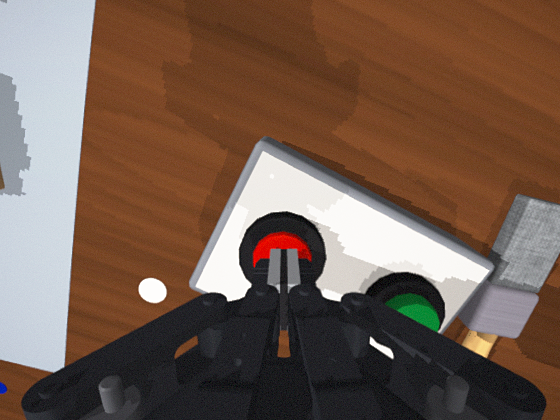

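View pics/scene3.png

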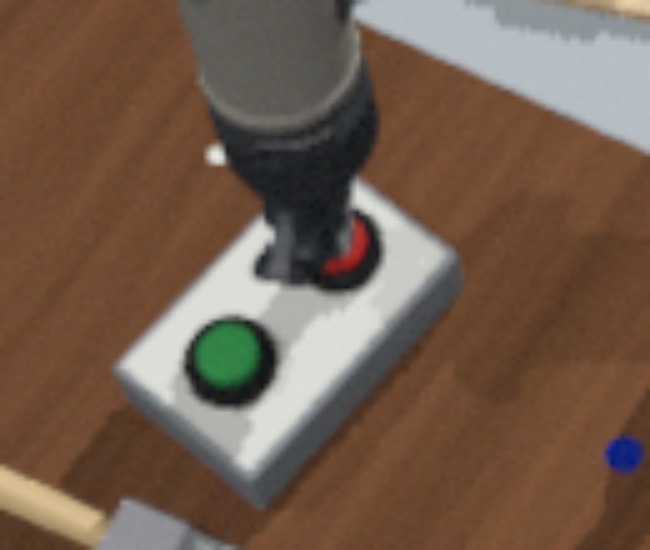

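Force climbed to about 15 N with no more descent (TCP z 0.2344), so the button has hit its stop. I'll release in steps and read the spring curve to confirm that.

Request:
send_rows(
  moves=[
    {"delta_pos": [0,0,-0.001],"yaw": 0},
    {"delta_pos": [0,0,-0.002],"yaw": 0},
    {"delta_pos": [0,0,-0.003],"yaw": 0},
    {"delta_pos": [0,0,-0.004],"yaw": 0},
    {"delta_pos": [0,0,-0.005],"yaw": 0},
    {"delta_pos": [0,0,-0.005],"yaw": 0},
    {"delta_pos": [0,0,-0.005],"yaw": 0},
    {"delta_pos": [0,0,-0.005],"yaw": 0},
    {"delta_pos": [0,0,-0.005],"yaw": 0},
    {"delta_pos": [0,0,-0.005],"yaw": 0},
  ],
)

```text
time: 6.35
tool_pos: [0.5149, -0.2667, 0.2367]
ee_rot: [0.0, 0.982, 0.187, 0.0]
wrist_force: [-0.3, 0.3, 3.2]
grip_width: -0.0001
```

Run:
```python
from bench import *
for i in range(4):
    get_image("top"); s=state(); print(s["wrist_force"].round(2),s["tool_pos"].round(4))
```

```text
[-1.31  0.54  2.69] [ 0.5149 -0.2667  0.2367]
[-0.93  0.99  3.7 ] [ 0.5149 -0.2667  0.2367]
[-0.03  0.65  3.16] [ 0.5149 -0.2667  0.2367]
[-0.23  0.07  3.5 ] [ 0.5149 -0.2667  0.2367]
```

The spring curve matches: 3.3 N at z 0.2367 is about half travel, so the button was fully down at 0.2344, and the shut fingertips are about 177 mm ahead of the TCP. Now I'll rise and go above the blue canvas.

Request:
send_rows(
  moves=[
    {"delta_pos": [0,0,-0.01],"yaw": 0},
    {"delta_pos": [0,0,-0.025],"yaw": 0},
    {"delta_pos": [0,0,-0.045],"yaw": 0},
    {"delta_pos": [0,0,-0.065],"yaw": 0},
    {"delta_pos": [0,0,-0.08],"yaw": 0},
    {"delta_pos": [0,0,-0.08],"yaw": 0},
    {"delta_pos": [0,0,-0.08],"yaw": 0},
    {"delta_pos": [0,0,-0.08],"yaw": 0},
    {"delta_pos": [0,0,-0.08],"yaw": 0},
    {"delta_pos": [0,0,-0.08],"yaw": 0},
  ],
)

```text
time: 7.55
tool_pos: [0.5146, -0.2665, 0.3158]
ee_rot: [-0.001, 0.982, 0.187, -0.001]
wrist_force: [-0.2, 0.1, 0.3]
grip_width: -0.0002
```

```bash
python3 go.py 0.4765 0.0998 0.136
python3 - <<'E'
from bench import *
from h import *
im=get_image("wrist");cv2.imwrite("pics/wrist4.png",im["pixels"][:,:,::-1])
E
```

```text
t 7.55 tcp [ 0.5146 -0.2665  0.3158] F [-0.24  0.08  0.33] grip -0.00017995949465235222 tip [ 0.5143 -0.2664  0.1428]
tilt z [-1.6e-03  8.0e-04 -1.0e+00] delta tool [ 0.0993 -0.3545  0.0071] (tip to target)
q [ 0.57   0.441 -0.169  1.557  0.079  1.153 -0.81 ]
```

View pics/wrist4.png

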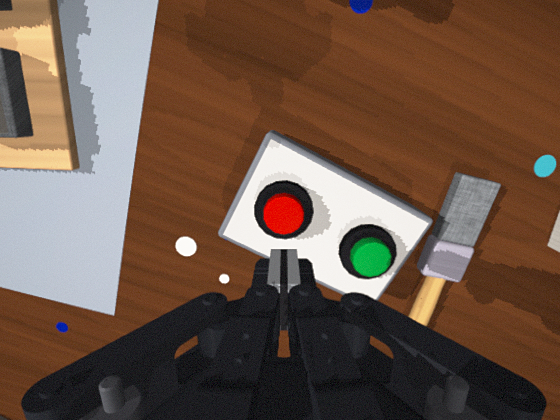

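The red cap at (283,214) is back up, level with the green one at (370,258). Now across to blue.

Request:
send_rows(
  moves=[
    {"delta_pos": [0.008,-0.028,0],"yaw": 0},
    {"delta_pos": [0.018,-0.064,0],"yaw": 0},
    {"delta_pos": [0.029,-0.103,0],"yaw": 0},
    {"delta_pos": [0.04,-0.143,0],"yaw": 0},
    {"delta_pos": [0.051,-0.182,0],"yaw": 0},
    {"delta_pos": [0.062,-0.221,0],"yaw": 0},
    {"delta_pos": [0.073,-0.26,0],"yaw": 0},
    {"delta_pos": [0.084,-0.3,0],"yaw": 0},
    {"delta_pos": [0.094,-0.335,0],"yaw": 0},
    {"delta_pos": [0.099,-0.354,0],"yaw": 0},
  ],
)

```text
time: 8.6
tool_pos: [0.476, 0.103, 0.3168]
ee_rot: [-0.001, 0.982, 0.189, 0.0]
wrist_force: [0.1, -1.1, 0.6]
grip_width: 0.0001
```

Request:
send_rows(
  moves=[
    {"delta_pos": [0,0,0.0],"yaw": 0},
    {"delta_pos": [0,0,0],"yaw": 0},
    {"delta_pos": [0,0,0],"yaw": 0},
    {"delta_pos": [0,0,0],"yaw": 0},
    {"delta_pos": [0,0,0],"yaw": 0},
    {"delta_pos": [0,0,0],"yaw": 0},
    {"delta_pos": [0,0,0],"yaw": 0},
    {"delta_pos": [0,0,0],"yaw": 0},
    {"delta_pos": [0,0,0],"yaw": 0},
    {"delta_pos": [0,0,0],"yaw": 0},
  ],
)

```text
time: 9.6
tool_pos: [0.477, 0.099, 0.3167]
ee_rot: [0.0, 0.982, 0.187, 0.0]
wrist_force: [0.1, -0.7, -0.1]
grip_width: -0.0
```

```bash
python3 go.py 0.4765 0.0998 0.048
python3 - <<'E'
from bench import *
from h import *
im=get_image("wrist");cv2.imwrite("pics/wrist5.png",im["pixels"][:,:,::-1])
h=cv2.cvtColor(im["pixels"],cv2.COLOR_RGB2HSV)
m=cv2.inRange(h,(110,150,60),(130,255,255));cs,_=cv2.findContours(m,0,1)
for c in cs:
    if cv2.contourArea(c)>200: print(cv2.boundingRect(c),cv2.minAreaRect(onplane(im,c.reshape(-1,2),.048)[:,:2].astype(np.float32)))
for i in range(3): get_image("top");print(state()["wrist_force"].round(2))
E
```

```text
t 9.6 tcp [0.477  0.099  0.3167] F [ 0.08 -0.74 -0.11] grip -3.0943616677772403e-06 tip [0.477  0.099  0.1437]
tilt z [ 0. -0. -1.] delta tool [-0.0001 -0.0009  0.0957] (tip to target)
q [ 0.055  0.277 -0.356  1.802  0.108  1.081 -1.535]
(244, 167, 79, 76) ((0.4788849353790283, 0.10007190704345703), (0.05979279428720474, 0.05961984395980835), 14.774456977844238)
[ 0.09 -0.21  0.19]
[ 0.41 -0.23  0.47]
[ 0.19  0.22 -0.72]
```

View pics/wrist5.png

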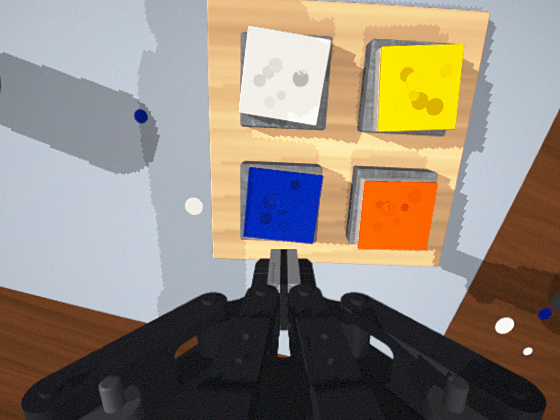

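Wrist view: blue at (283,205) centred ahead of the fingers, orange at (397,215) well to the side. Descending to about 3 mm above the face.

Request:
send_rows(
  moves=[
    {"delta_pos": [0,0,0.012],"yaw": 0},
    {"delta_pos": [0,0,0.026],"yaw": 0},
    {"delta_pos": [0,0,0.04],"yaw": 0},
    {"delta_pos": [0,0,0.054],"yaw": 0},
    {"delta_pos": [0,0,0.066],"yaw": 0},
    {"delta_pos": [0,0,0.076],"yaw": 0},
    {"delta_pos": [0,0,0.083],"yaw": 0},
    {"delta_pos": [0,0,0.088],"yaw": 0},
    {"delta_pos": [0,0,0.088],"yaw": 0},
    {"delta_pos": [0,0,0.088],"yaw": 0},
  ],
)

```text
time: 10.8
tool_pos: [0.4772, 0.0991, 0.229]
ee_rot: [0.0, 0.982, 0.187, 0.0]
wrist_force: [0.8, 0.2, 0.1]
grip_width: 0.0001
```

```bash
python3 go.py 0.4765 0.0998 0.044
python3 - <<'E'
from bench import *
import numpy as np
F=[]
for i in range(6): get_image("top");F.append(state()["wrist_force"])
print(np.mean(F,0).round(2),state()["tool_pos"].round(4))
E
```

```text
t 10.8 tcp [0.4772 0.0991 0.229 ] F [0.84 0.18 0.1 ] grip 6.098459133950572e-05 tip [0.4773 0.0991 0.056 ]
tilt z [ 7.e-04  1.e-04 -1.e+00] delta tool [-0.0005 -0.001   0.012 ] (tip to target)
q [ 0.03   0.388 -0.336  1.902  0.163  0.877 -1.582]
[-0.02 -0.37  0.15] [0.4771 0.099  0.229 ]
```

Request:
send_rows(
  moves=[
    {"delta_pos": [0,0,0.001],"yaw": 0},
    {"delta_pos": [0,0,0.002],"yaw": 0},
    {"delta_pos": [0,0,0.003],"yaw": 0},
    {"delta_pos": [0,0,0.004],"yaw": 0},
    {"delta_pos": [0,0,0.005],"yaw": 0},
    {"delta_pos": [0,0,0.006],"yaw": 0},
    {"delta_pos": [0,0,0.007],"yaw": 0},
    {"delta_pos": [0,0,0.008],"yaw": 0},
    {"delta_pos": [0,0,0.008],"yaw": 0},
    {"delta_pos": [0,0,0.008],"yaw": 0},
  ],
)

```text
time: 12.1
tool_pos: [0.477, 0.099, 0.2208]
ee_rot: [0.0, 0.982, 0.187, -0.0]
wrist_force: [-0.4, -0.4, 1.3]
grip_width: -0.0004
```

Run:
```python
from bench import *
import numpy as np
F=[]
for i in range(6): get_image("top");F.append(state()["wrist_force"])
print(np.mean(F,0).round(2),np.std(F,0).round(2),state()["tool_pos"].round(4),state()["time"])
```

```text
[-0.39 -0.37  1.32] [0.44 0.4  0.34] [0.4769 0.099  0.2207] 12.4
```

Request:
send_rows(
  moves=[
    {"delta_pos": [0,0,0.001],"yaw": 0},
    {"delta_pos": [0,0,0.002],"yaw": 0},
    {"delta_pos": [0,0,0.002],"yaw": 0},
    {"delta_pos": [0,0,0.002],"yaw": 0},
    {"delta_pos": [0,0,0.002],"yaw": 0},
    {"delta_pos": [0,0,0.002],"yaw": 0},
    {"delta_pos": [0,0,0.002],"yaw": 0},
    {"delta_pos": [0,0,0.002],"yaw": 0},
    {"delta_pos": [0,0,0.002],"yaw": 0},
    {"delta_pos": [0,0,0.002],"yaw": 0},
  ],
)

```text
time: 13.4
tool_pos: [0.477, 0.099, 0.2187]
ee_rot: [0.0, 0.982, 0.187, 0.0]
wrist_force: [-0.9, -0.5, 1.5]
grip_width: -0.0002
```

Run:
```python
from bench import *
import numpy as np, cv2
F=[]
for i in range(4):
    im=get_image(["wrist","scene","top","top"][i]);F.append(state()["wrist_force"])
    if i<2: cv2.imwrite(f"pics/touch{i}.png",im["pixels"][:,:,::-1] if i==0 else cv2.resize(im["pixels"][120:220,220:340,::-1],None,fx=5,fy=5))
print(np.mean(F,0).round(2),np.std(F,0).round(2),state()["tool_pos"].round(4),state()["time"])
```

```text
[-0.54 -0.46  2.73] [0.49 0.62 0.3 ] [0.477  0.099  0.2187] 13.6
```

View pics/touch0.png

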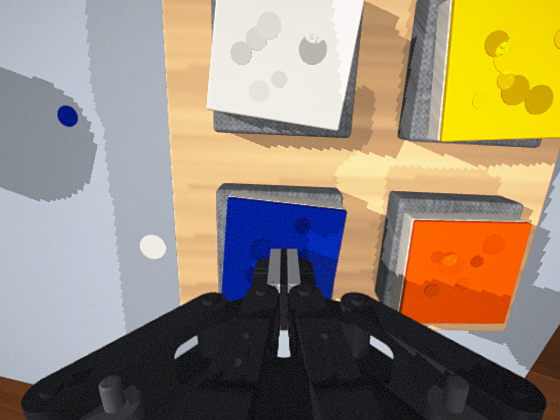

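View pics/touch1.png

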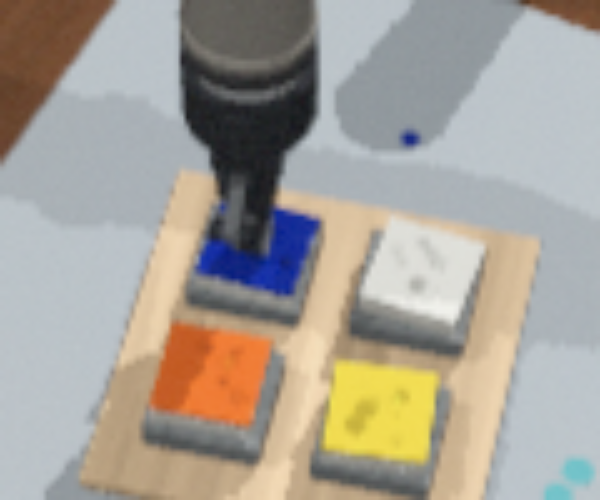

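Slope is about 0.6 N/mm at 2.6 N, so the foam has started to give. But the contact height implies 173 mm tips, where the button implied 177. I'll check actual sink and button depth from the saved pictures, with the clock stopped.

Run:
```python
from bench import *
from h import *
import pickle
# wrist cam extrinsics relative to tcp from live picture
im=get_image("wrist");print(state()["time"])
from scipy.spatial.transform import Rotation as R
def T(p,q):
    M=np.eye(4);M[:3,:3]=R.from_quat([q[1],q[2],q[3],q[0]]).as_matrix();M[:3,3]=p;return M
s=state();TC=np.linalg.inv(T(s["tool_pos"],s["ee_rot"]))@im["pose"]
print(TC.round(3))
# blue: back edge corners in live image vs 4/5 images
for nm,pose in [("wrist3",T([.51493,-.26662,.23435],[0.0004,0.9824,0.1868,0.0])@TC),("wrist4",T([.5146,-.2665,.3158],[-.001,.982,.187,-.001])@TC)]:
    j=dict(im);j["pixels"]=cv2.imread(f"pics/{nm}.png")[:,:,::-1];j["pose"]=pose
    for c,r in {"red":(235,180,330,290),"green":(338,220,460,345)}.items():
        uv=blobs(j,c,r)
        for z in (.057,.063):
            P=onplane(j,uv,z)[:,:2]; k=P@np.array([.9302,.3671]); # tool x = image up
            print(nm,c,z,"bbox",cv2.boundingRect(uv),"far edge along toolx",k.max().round(4),"perp",(P@np.array([.3671,-.9302])).min().round(4),(P@np.array([.3671,-.9302])).max().round(4))
h=cv2.cvtColor(im["pixels"],cv2.COLOR_RGB2HSV)
pickle.dump(im,open("touch.pkl","wb"))
m=cv2.inRange(h,(110,150,60),(130,255,255));m[:150]=0;cs,_=cv2.findContours(m,0,1)
c=max(cs,key=cv2.contourArea).reshape(-1,2)
a=c[np.argmin(c.sum(1))];b=c[np.argmax(c[:,0]-c[:,1])]
print(a,b)
for z in (.038,.041,.044,.046,.048):
    P=onplane(im,[a,b],z);print(z,np.linalg.norm(P[0]-P[1]).round(4),P[:,:2].mean(0).round(4))
j=dict(im);j["pixels"]=cv2.imread("pics/wrist5.png")[:,:,::-1];j["pose"]=T([.477,.099,.3167],s["ee_rot"])@TC
h=cv2.cvtColor(j["pixels"],cv2.COLOR_RGB2HSV);m=cv2.inRange(h,(110,150,60),(130,255,255));m[:150]=0;cs,_=cv2.findContours(m,0,1)
c=max(cs,key=cv2.contourArea).reshape(-1,2);a=c[np.argmin(c.sum(1))];b=c[np.argmax(c[:,0]-c[:,1])]
P=onplane(j,[a,b],.048);print("ref",np.linalg.norm(P[0]-P[1]).round(4),P[:,:2].mean(0).round(4))
```

```text
13.65
[[-0.002 -0.957 -0.291  0.073]
 [ 1.    -0.002 -0.     0.001]
 [-0.    -0.291  0.957  0.03 ]
 [ 0.     0.     0.     1.   ]]
wrist3 red 0.057 bbox (253, 231, 59, 37) far edge along toolx 0.3971 perp 0.4217 0.4532
wrist3 red 0.063 bbox (253, 231, 59, 37) far edge along toolx 0.3995 perp 0.4224 0.4526
wrist3 green 0.057 bbox (385, 293, 55, 39) far edge along toolx 0.3594 perp 0.4961 0.5296
wrist3 green 0.063 bbox (385, 293, 55, 39) far edge along toolx 0.3633 perp 0.4937 0.5259
wrist4 red 0.057 bbox (263, 193, 41, 42) far edge along toolx 0.3966 perp 0.421 0.4531
wrist4 red 0.063 bbox (263, 193, 41, 42) far edge along toolx 0.3982 perp 0.4214 0.4527
wrist4 green 0.057 bbox (350, 237, 42, 40) far edge along toolx 0.3595 perp 0.4927 0.5274
wrist4 green 0.063 bbox (350, 237, 42, 40) far edge along toolx 0.362 perp 0.4913 0.525
[228 198] [345 211]
0.038 0.0615 [0.5055 0.107 ]
0.041 0.0602 [0.5063 0.1074]
0.044 0.059 [0.5071 0.1077]
0.046 0.0582 [0.5076 0.1079]
0.048 0.0574 [0.5082 0.1082]
ref 0.058 [0.5075 0.1073]
```

```bash
cat > m.py <<'E'
from h import *
import pickle
from scipy.optimize import least_squares
from scipy.spatial.transform import Rotation as R
im=pickle.load(open("touch.pkl","rb"))
def T(p,q):
    M=np.eye(4);M[:3,:3]=R.from_quat([q[1],q[2],q[3],q[0]]).as_matrix();M[:3,3]=p;return M
q0=[0,.98239,.18684,0]
TC=np.linalg.inv(T([.477,.099,.2187],q0))@im["pose"]
def load(nm,p,q=q0):
    j=dict(im);j["pixels"]=cv2.imread(f"pics/{nm}.png")[:,:,::-1];j["pose"]=T(p,q)@TC;return j
w2=pickle.load(open("d2.pkl","rb"))["wrist"]
print("pose check",(np.array(w2["pose"])-T([.5148,-.2666,.3047],q0)@TC).round(4)[:3,3])
w3=load("wrist3",[.51493,-.26662,.23435])
# circle fits: radius 16 fixed; far arc only (tool-x upper half)
u=np.array([.9302,.3671])
def fit(j,c,roi,free_z,c0=None,r=None):
    uv=blobs(j,c,roi).astype(float)
    P=onplane(j,uv,.060)[:,:2]
    k=P@u; top=uv[k>k.max()-(.010)]
    if free_z:
        f=lambda x:np.linalg.norm(onplane(j,top,x[0])[:,:2]-c0,axis=1)-r
        s=least_squares(f,[.06],x_scale=.001,loss="soft_l1",f_scale=.001);return s.x[0],np.std(f(s.x))
    al=uv
    f=lambda x:np.linalg.norm(onplane(j,top,.063)[:,:2]-x[:2],axis=1)-x[2]
    s=least_squares(f,[*P.mean(0),.016]);return s.x,np.std(f(s.x))
for c,r2,r3 in [("red",(245,180,320,245),(235,200,330,290)),("green",(340,230,402,290),(338,250,460,345))]:
    x,e=fit(w2,c,r2,False);print(c,"ref",x.round(4),e)
    for r in (.016,x[2]):print(c,"pressed pic z",fit(w3,c,r3,True,x[:2],r))
h=cv2.imread("pics/wrist3.png");cv2.imwrite("pics/w3z.png",cv2.resize(h[195:350,220:470],None,fx=3.2,fy=3.2))
E
python3 m.py
```

```text
pose check [ 0.0001  0.     -0.    ]
red ref [ 0.5171 -0.2661  0.0152] 0.0002555307254213206
red pressed pic z (np.float64(0.0658387542294263), np.float64(0.0035109316974836725))
red pressed pic z (np.float64(0.06308167898293975), np.float64(0.003619403472251323))
green ref [ 0.5078 -0.3443  0.0158] 0.0002915080349321403
green pressed pic z (np.float64(0.06206309829707833), np.float64(0.0013606827449856253))
green pressed pic z (np.float64(0.06170196938410924), np.float64(0.0013794264285051014))
```

View pics/w3z.png

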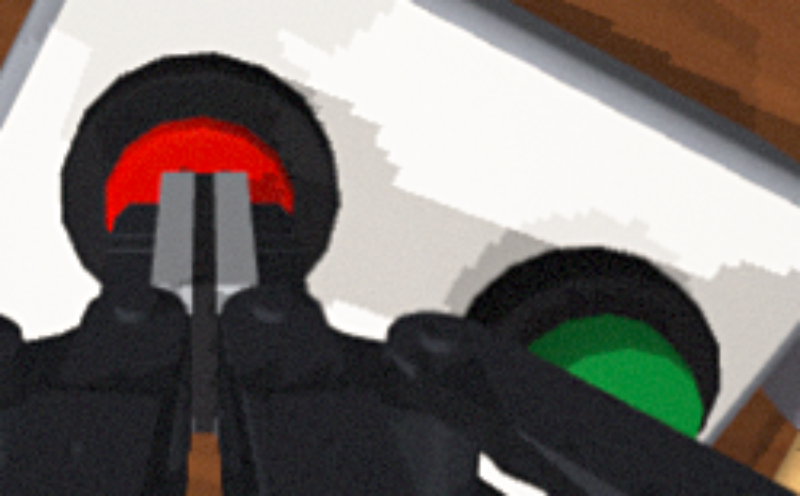

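Run:
```python
import cv2,numpy as np
a=cv2.imread("pics/wrist3.png");b=cv2.imread("pics/wrist4.png");c=cv2.imread("pics/wrist2.png")
print("w3 red R",a[226:248,276:282,2].mean(1).round(0)); print("w3 green G",a[288:320,408:414,1].mean(1).round(0))
print("w4 red R",b[188:215,280:286,2].mean(1).round(0)); print("w4 green",b[234:262,368:374,1].mean(1).round(0))
f=lambda x:cv2.resize(x,(390,390),interpolation=cv2.INTER_CUBIC)
cv2.imwrite("pics/cmp.png",np.hstack([f(a[205:285,240:320]),f(b[175:245,245:315])]))
```

```text
w3 red R [ 30.  30.  32.  31.  25.  54. 124. 162. 171. 201. 234. 232. 226. 224.
 223. 222. 222. 222. 222. 223. 222. 191.]
w3 green G [ 18.  20.  24.  22.  18.  52.  77.  79.  80.  80.  81.  82.  84.  84.
  87.  88. 100. 129. 139. 138. 139. 140. 139. 140. 139. 140. 140. 142.
 141. 117.  73.  45.]
w4 red R [ 26.  28.  28.  28.  48. 112. 132. 135. 166. 228. 234. 230. 229. 228.
 229. 229. 229. 229. 228. 228. 229. 228. 229. 228. 229. 229. 229.]
w4 green [ 26.  26.  31.  69.  99. 101. 105. 111. 132. 174. 184. 180. 179. 179.
 181. 179. 179. 179. 180. 180. 180. 178. 179. 179. 179. 178. 179. 180.]
```

View pics/cmp.png

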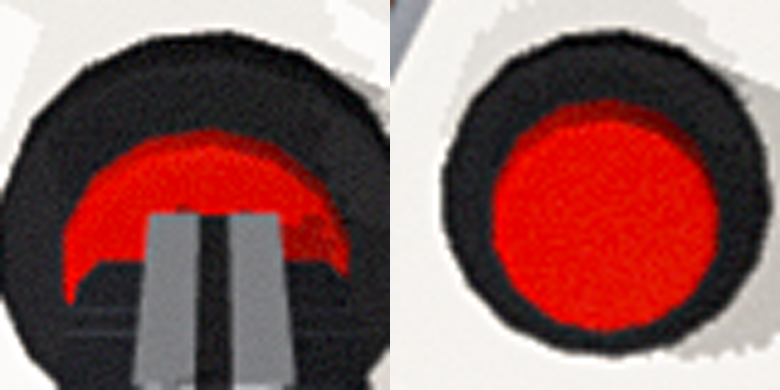

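```bash
cat >> m.py <<'E'
print("----")
w4=load("wrist4",[.5146,-.2665,.3158],[-.001,.982,.187,-.001])
def proj(j,P):
    f=210/np.tan(np.radians(j["vertical_fov"]/2));K=np.array([[f,0,j["cx"]],[0,f,j["cy"]],[0,0,1]])
    M=np.linalg.inv(j["pose"]);r,_=cv2.Rodrigues(M[:3,:3]);return cv2.projectPoints(np.array(P,float),r,M[:3,3],K,np.array(j["D"],float))[0].reshape(-1,2)
for nm,j in (("w3",w3),("w4",w4)):
    for c,xy in (("red",(.5155,-.2665)),("green",(.507,-.346))):
        e=np.array(xy)+.016*u; hh=np.array(xy)+.024*u
        print(nm,c,"cap edge z .057,.059,.061,.063",proj(j,[[*e,z] for z in (.057,.059,.061,.063)])[:,1].round(1),"housing rim .057",proj(j,[[*hh,.057]])[0].round(1), "cap bottom .045",proj(j,[[*e,.045]])[0].round(1))
# tip depth
j=dict(im);j["pose"]=TC
o,d=rays(j,[[285,250],[275,250],[295,250]])
for x in (0,.005,.008,.011): 
    print("tip toolx",x,(o+d*((x-o[0])/d[:,0])[:,None]).round(4).tolist())
E
python3 m.py | sed -n '/----/,$p'
```

```text
----
w3 red cap edge z .057,.059,.061,.063 [230.  231.4 232.8 234.3] housing rim .057 [281.3 215.4] cap bottom .045 [281.5 222.3]
w3 green cap edge z .057,.059,.061,.063 [291.3 293.2 295.3 297.3] housing rim .057 [409.3 278.7] cap bottom .045 [399.8 280.2]
w4 red cap edge z .057,.059,.061,.063 [191.7 192.3 192.9 193.5] housing rim .057 [283.  181.6] cap bottom .045 [283.1 188.1]
w4 green cap edge z .057,.059,.061,.063 [235.7 236.6 237.6 238.5] housing rim .057 [370.5 226.5] cap bottom .045 [365.9 230.4]
tip toolx 0 [[0.0, 0.0021, 0.1885], [0.0, -0.0037, 0.1885], [0.0, 0.0078, 0.1884]]
tip toolx 0.005 [[0.005, 0.002, 0.1776], [0.005, -0.0034, 0.1777], [0.005, 0.0074, 0.1776]]
tip toolx 0.008 [[0.008, 0.002, 0.1711], [0.008, -0.0032, 0.1712], [0.008, 0.0071, 0.1711]]
tip toolx 0.011 [[0.011, 0.0019, 0.1646], [0.011, -0.003, 0.1647], [0.011, 0.0068, 0.1646]]
```

The dark rim on the pressed red cap is about 4 px, which is just its bevel. Green, unpressed in the same picture, shows 11 px, so the red button was fully down. Now the same kind of check on the blue sink, with orange as control.

```bash
cat > n.py <<'E'
exec(open("m.py").read().split("# circle fits")[0])
w5=load("wrist5",[.477,.099,.3167])
def corners(j,lo,hi,roi):
    h=cv2.cvtColor(j["pixels"],cv2.COLOR_RGB2HSV);m=cv2.inRange(h,lo,hi)
    k=np.zeros_like(m);k[roi[1]:roi[3],roi[0]:roi[2]]=1;m*=k
    c=max(cv2.findContours(m,0,1)[0],key=cv2.contourArea).reshape(-1,2).astype(float)
    x0,x1=c[:,0].min(),c[:,0].max(); y0=c[:,1].min(); H=y0+.55*(x1-x0)
    def line(s): return cv2.fitLine(s.astype(np.float32),cv2.DIST_HUBER,0,.01,.01).ravel()
    mid=(x0+x1)/2; w=x1-x0
    top=np.array([c[abs(c[:,0]-x)<.5][:,1].min() for x in np.arange(int(x0+.2*w),int(x1-.2*w))]); tx=np.arange(int(x0+.2*w),int(x1-.2*w))
    ys=np.arange(int(y0+.2*w),int(y0+.6*w))
    L=np.array([c[abs(c[:,1]-y)<.5][:,0].min() for y in ys]);Rr=np.array([c[abs(c[:,1]-y)<.5][:,0].max() for y in ys])
    lt=line(np.c_[tx,top-.5]);ll=line(np.c_[L-.5,ys]);lr=line(np.c_[Rr+.5,ys])
    def X(a,b):
        t=np.linalg.solve(np.array([[a[0],-b[0]],[a[1],-b[1]]]),b[2:]-a[2:]);return a[2:]+t[0]*a[:2]
    return np.array([X(lt,ll),X(lt,lr)])
for nm,j,rb,ro in (("w5",w5,(235,155,335,245),(345,170,445,252)),("touch",im,(205,180,360,300),(385,205,545,335))):
    for c,lo,hi,roi in (("blue",(108,120,50),(132,255,255),rb),("orange",(5,150,60),(18,255,255),ro)):
        C=corners(j,lo,hi,roi)
        for z in (.048,.0455,.042):
            P=onplane(j,C,z);print(nm,c,z,C.round(1).tolist(),"len",np.linalg.norm(P[0]-P[1]).round(4),"mid",P[:,:2].mean(0).round(4))
E
python3 n.py
```

```text
pose check [ 0.0001  0.     -0.    ]
w5 blue 0.048 [[248.6999969482422, 166.5], [322.6000061035156, 175.10000610351562]] len 0.0594 mid [0.5078 0.1078]
w5 blue 0.0455 [[248.6999969482422, 166.5], [322.6000061035156, 175.10000610351562]] len 0.0601 mid [0.5075 0.1076]
w5 blue 0.042 [[248.6999969482422, 166.5], [322.6000061035156, 175.10000610351562]] len 0.0609 mid [0.5069 0.1074]
w5 orange 0.048 [[364.20001220703125, 180.0], [438.0, 182.1999969482422]] len 0.0605 mid [0.5343 0.0177]
w5 orange 0.0455 [[364.20001220703125, 180.0], [438.0, 182.1999969482422]] len 0.0611 mid [0.5342 0.0166]
w5 orange 0.042 [[364.20001220703125, 180.0], [438.0, 182.1999969482422]] len 0.062 mid [0.534 0.015]
touch blue 0.048 [[227.3000030517578, 196.6999969482422], [346.70001220703125, 209.8000030517578]] len 0.0585 mid [0.5089 0.1082]
touch blue 0.0455 [[227.3000030517578, 196.6999969482422], [346.70001220703125, 209.8000030517578]] len 0.0595 mid [0.5082 0.1079]
touch blue 0.042 [[227.3000030517578, 196.6999969482422], [346.70001220703125, 209.8000030517578]] len 0.061 mid [0.5073 0.1075]
touch orange 0.048 [[413.79998779296875, 219.1999969482422], [532.2000122070312, 222.3000030517578]] len 0.0611 mid [0.5345 0.018 ]
touch orange 0.0455 [[413.79998779296875, 219.1999969482422], [532.2000122070312, 222.3000030517578]] len 0.0622 mid [0.5343 0.0161]
touch orange 0.042 [[413.79998779296875, 219.1999969482422], [532.2000122070312, 222.3000030517578]] len 0.0637 mid [0.534  0.0134]
```

The blue face has sunk about 3.5 mm by the picture, 2–3 mm by the force, with orange unmoved. It has been held steady for over a second, so I'll draw straight back.

Request:
send_rows(
  moves=[
    {"delta_pos": [0,0,0],"yaw": 0},
    {"delta_pos": [0,0,-0.002],"yaw": 0},
    {"delta_pos": [0,0,-0.005],"yaw": 0},
    {"delta_pos": [0,0,-0.009],"yaw": 0},
    {"delta_pos": [0,0,-0.015],"yaw": 0},
    {"delta_pos": [0,0,-0.03],"yaw": 0},
    {"delta_pos": [0,0,-0.05],"yaw": 0},
    {"delta_pos": [0,0,-0.07],"yaw": 0},
    {"delta_pos": [0,0,-0.09],"yaw": 0},
    {"delta_pos": [0,0,-0.1],"yaw": 0},
  ],
)

```text
time: 14.65
tool_pos: [0.4774, 0.0992, 0.3208]
ee_rot: [0.0, 0.982, 0.187, 0.002]
wrist_force: [-0.5, -0.2, 0.7]
grip_width: -0.0001
```

Request:
send_rows(
  moves=[
    {"delta_pos": [0,0,0],"yaw": 0},
    {"delta_pos": [0,0,0],"yaw": 0},
    {"delta_pos": [0,0,0],"yaw": 0},
    {"delta_pos": [0,0,0],"yaw": 0},
    {"delta_pos": [0,0,0],"yaw": 0},
    {"delta_pos": [0,0,0],"yaw": 0},
    {"delta_pos": [0,0,0],"yaw": 0},
    {"delta_pos": [0,0,0],"yaw": 0},
    {"delta_pos": [0,0,0],"yaw": 0},
    {"delta_pos": [0,0,0],"yaw": 0},
  ],
)

```text
time: 15.65
tool_pos: [0.477, 0.099, 0.3187]
ee_rot: [0.0, 0.982, 0.187, 0.0]
wrist_force: [-0.1, 0.7, 0.5]
grip_width: 0.0001
```

```bash
python3 go.py 0.4765 0.0998 0.048
python3 - <<'E'
from bench import *
from h import *
im=get_image("wrist");cv2.imwrite("pics/wrist6.png",im["pixels"][:,:,::-1])
h=cv2.cvtColor(im["pixels"],cv2.COLOR_RGB2HSV)
m=cv2.inRange(h,(110,150,60),(130,255,255));cs,_=cv2.findContours(m,0,1)
for c in cs:
    if cv2.contourArea(c)>400: print(cv2.boundingRect(c),cv2.minAreaRect(onplane(im,c.reshape(-1,2),.048)[:,:2].astype(np.float32)))
E
```

```text
t 15.65 tcp [0.477  0.099  0.3187] F [-0.12  0.65  0.52] grip 0.0001275834501831006 tip [0.477  0.099  0.1457]
tilt z [ 1.e-04 -0.e+00 -1.e+00] delta tool [-0.0002 -0.0009  0.0977] (tip to target)
q [ 0.056  0.275 -0.357  1.799  0.108  1.086 -1.534]
(244, 167, 78, 75) ((0.47887977957725525, 0.10006476938724518), (0.059772320091724396, 0.05965931713581085), 14.803112983703613)
```

View pics/wrist6.png

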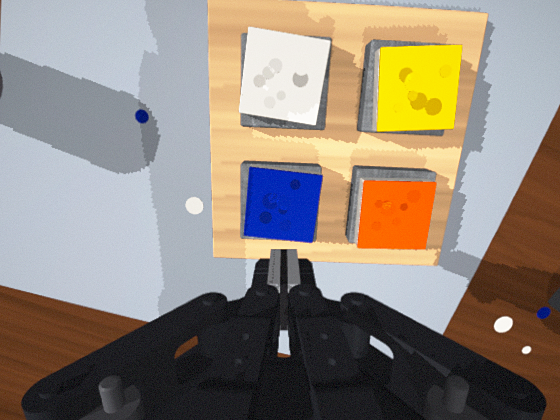

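Blue is unchanged at (283,205), in the same place to 0.1 mm, and the others sit as before. The tool is about 95 mm clear. Handing in.

```bash
python3 -c "
from bench import *
print(hand_in())"
```

```text
the job is handed in; nothing more can be done
None
```

I pressed the red stop button with the shut fingers, let it come back up, and then touched the blue canvas. The job was handed in after about 16 s, with the tool about 95 mm clear above the canvas.

- **Red button:** it went down to a hard stop at about 15 N. The force while releasing fitted the button's spring, and the wrist picture showed it back up, level with the green one.
- **Blue canvas:** I pressed with about 2.6 N and held steady for just over a second, with light contact for about 2 s in all. The face sank about 3.5 mm by the pictures and 2–3 mm by the force. After drawing back, the canvas was within 0.1 mm of where it lay and the other three looked unmoved.
- **Not checked:** I took no final picture of the tin, bottle or brush, but the arm never went near them.

**Disagreement:** the button contact implied fingertips about 177 mm ahead of the tool origin, while the canvas contact implied about 173 mm, and I did not find the cause. If 177 mm is right, the sink would be about 6 mm, still short of the foam's hard limit. With 173 mm the button would not have reached full depth. I judged it fully down from the hard stop, the spring force and the cap's visible edge in the picture.

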